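Line up pipe reducers by size on the counter display

TASK

Stand the four black pipe reducers upright, wide end down, on the four white pads of the wooden display strip, one centred on each pad, in order of size: the smallest on the pad next to the red end block, the largest at the grey end. Keep each one upright all the while, leave the pressure gauge lying among them where it is, and let go of everything.

Things in the scene. Friction and masses are not known exactly. Their poses are not given: they have to be found in the camera images.
- reducer_a: The smallest of four black steel pipe reducers: a round bell shape standing upright, wide end down, open narrow end up. Height 51 mm; wide end 33 mm across; straight cylindrical neck 27 mm across over the top 34 mm, good to grip from above. Loose on the table. Origin: centre of the underside; z up along its axis.
- reducer_b: The second smallest of four black steel pipe reducers: a round bell shape standing upright, wide end down, open narrow end up. Height 64 mm; wide end 48 mm across; straight cylindrical neck 33 mm across over the top 36 mm, good to grip from above. Loose on the table. Origin: centre of the underside; z up along its axis.
- reducer_c: The second largest of four black steel pipe reducers: a round bell shape standing upright, wide end down, open narrow end up. Height 76 mm; wide end 60 mm across; straight cylindrical neck 48 mm across over the top 38 mm, good to grip from above. Loose on the table. Origin: centre of the underside; z up along its axis.
- reducer_d: The largest of four black steel pipe reducers: a round bell shape standing upright, wide end down, open narrow end up. Height 89 mm; wide end 73 mm across; straight cylindrical neck 60 mm across over the top 42 mm, good to grip from above. Loose on the table. Origin: centre of the underside; z up along its axis.
- pad1: Fixed round white pad with a blue rim, 80 mm across, 3 mm thick, on a fixed wooden display strip (450 x 90 mm, 10 mm thick) on the table: its top is 13 mm above the table. Origin: centre of the pad's underside, so the fitting stands 3 mm above it. Pads 1, 2, 3, 4 lie in a straight row in that order, 90 mm apart; this is number 1. The four look alike.
- pad2: Fixed round white pad with a blue rim, 80 mm across, 3 mm thick, on a fixed wooden display strip (450 x 90 mm, 10 mm thick) on the table: its top is 13 mm above the table. Origin: centre of the pad's underside, so the fitting stands 3 mm above it. Pads 1, 2, 3, 4 lie in a straight row in that order, 90 mm apart; this is number 2. The four look alike.
- pad3: Fixed round white pad with a blue rim, 80 mm across, 3 mm thick, on a fixed wooden display strip (450 x 90 mm, 10 mm thick) on the table: its top is 13 mm above the table. Origin: centre of the pad's underside, so the fitting stands 3 mm above it. Pads 1, 2, 3, 4 lie in a straight row in that order, 90 mm apart; this is number 3. The four look alike.
- pad4: Fixed round white pad with a blue rim, 80 mm across, 3 mm thick, on a fixed wooden display strip (450 x 90 mm, 10 mm thick) on the table: its top is 13 mm above the table. Origin: centre of the pad's underside, so the fitting stands 3 mm above it. Pads 1, 2, 3, 4 lie in a straight row in that order, 90 mm apart; this is number 4. The four look alike.
- red_end: Fixed red block, 70 x 30 mm, 18 mm high, on the display strip at one end of the row of pads, 70 mm from the centre of the last pad there (either pad 1 or pad 4); an equal grey block stands at the other end. Origin: centre of its underside.
- gauge: Loose round pressure gauge lying on its back, white dial up, steel case 63 mm across and 30 mm high, with a brass stem 18 mm long at one side. Not to be moved. Origin: centre of the underside; the stem points along its -x.
There are look-alikes about, which are no part of the job. What is shaped like the reducer_c but pink or turquoise is not meant.

How it is judged (in metres and radians):
At the end, for the whole second after the job is handed in: Each reducer stands upright (within 0.1 rad) on its pad, its axis within 13 mm of the pad's centre, sizes rising from the pad by the red block to the pad at the grey end; all at rest and released (((horizontal distance between red_end and pad1 below 0.15 m and horizontal distance between reducer_a and pad1 below 0.013 m and z of reducer_a in the frame of pad1 between -0.002 and 0.008 m and horizontal distance between reducer_b and pad2 below 0.013 m and z of reducer_b in the frame of pad2 between -0.002 and 0.008 m and horizontal distance between reducer_c and pad3 below 0.013 m and z of reducer_c in the frame of pad3 between -0.002 and 0.008 m and horizontal distance between reducer_d and pad4 below 0.013 m and z of reducer_d in the frame of pad4 between -0.002 and 0.008 m) or (horizontal distance between red_end and pad4 below 0.15 m and horizontal distance between reducer_a and pad4 below 0.013 m and z of reducer_a in the frame of pad4 between -0.002 and 0.008 m and horizontal distance between reducer_b and pad3 below 0.013 m and z of reducer_b in the frame of pad3 between -0.002 and 0.008 m and horizontal distance between reducer_c and pad2 below 0.013 m and z of reducer_c in the frame of pad2 between -0.002 and 0.008 m and horizontal distance between reducer_d and pad1 below 0.013 m and z of reducer_d in the frame of pad1 between -0.002 and 0.008 m)) and angle between each of reducer_a, reducer_b, reducer_c, reducer_d's own z axis and vertical below 0.1 rad and linear speed of each of reducer_a, reducer_b, reducer_c, reducer_d below 0.02 m/s and contact force between each of reducer_a, reducer_b, reducer_c, reducer_d and the fingers below 0.1 N); the robot touches nothing.
It fails at once if a reducer is tipped more than 40 degrees (angle between any of reducer_a, reducer_b, reducer_c, reducer_d's own z axis and vertical above 0.7 rad).
It fails at once if the gauge is moved more than 20 mm (distance of gauge from where it was at the start of the episode above 0.02 m).
It also fails if it takes over 112 s, if anything falls off the work surface, if the arm or the gripper's body presses on something with over 40 N, if the wrist force passes 120 N, or if a joint passes its speed limit or range.

ROBOT

A 6-joint arm with a two-finger parallel gripper is mounted at the origin on the work surface. World frame = base frame: x ahead of the robot, y to its left, z up, the work surface at z = 0. Lengths are in m, angles in degrees, forces in N, time in s.
With the tool pointing down it reaches from about 0.25 to 0.725 m from the base axis. Payload 4 kg.
Tool frame: the origin (TCP) lies at the very end of the fingers, on their centre line; the grasp point (between the pads) lies 19 mm behind it; z points along the fingers, y is the line along which they close (so a half turn about z gives the same grasp; the last joint's range is limited). The gripper opens to 85 mm and grips with 20 to 120 N. Pads are 22 mm wide; open, the fingers measure 114 mm over their backs; the gripper's body (76 mm by 85 mm) begins 54 mm behind the grasp point. The pads swing forward as they close: fully open they stand 13 mm farther back than shut.
Start: joints at [-67.838, 13.785, 0.286, 76.501, 0, 90], TCP at [0.189, -0.463, 0.204] pointing down, gripper open.
Joint ranges: [-155.79, 155.79], [-60.16, 107.12], [-62.33, 73.08], [-114, 123.19], [-81.49, 82.49], [-180, 180]. Speed limits (degrees/s): [159.86, 159.86, 180, 180, 180, 180].

INTERFACE

Orientations are given as a 3x3 rotation matrix whose columns are the frame's x, y, z axes.
In Python, from plant import monitor, grab_frame, r gives the robot as it stands.
- The arm moves only by the shell command python3 -m crank 'ROWS' [OPENING] [FORCE]. ROWS is JSON, a list of rows, each a list of 2 entries, a list of its own where there are three numbers: the shift along the tool's x, y, z in cm, then the turn about the tool's z in degrees. A call has exactly 10 rows; each row is the pose to reach, as a shift and turn from the pose commanded when the call began, along the tool's axes at that moment; what a row does not reach only later rows make up. A row lasts 1/8 s, in which the tool goes at most 62.5 mm and 10.7 degrees, less where a joint would pass 70% of its speed; a pose out of reach is approached as far as the arm can. A call with a gripper value outside its range is refused whole. OPENING is the finger opening in cm, from 0 to 8.54, set as the call begins (- or left out, the last holds). The fingers move at their own pace and stop on an object; FORCE is the grip in N (left out, the last holds). Time passes only in rows, so rows that repeat a pose let the fingers close, or fill a call up. It gives the time, the measured TCP pose, the force, the opening and the grip force at its end, in the units of the state.
- monitor.sense(): the state, without advancing time (a new reading comes with each control period).
- grab_frame(name): name is "scene" or "top" or "wrist"; returns a dict with "color" (480x640x3 uint8, red, green, blue), "camera_matrix" (3x3 intrinsics, pixels), "origin" and "rotation" of the camera in the world. Camera axes: x right, y up, looking along -z (the intrinsics and any distortion apply to the point x, -y, -z); pixel columns grow to the right and rows downward; lengths in m; the calibration is good to about 2 mm. The wrist camera is an equidistant fisheye: a pixel r from the principal point sees the ray r / f radians off the axis. A picture is of the moment at which its call begins. There is no depth.
- r.close_job(): hands the job in; it is judged then, once.
The state is a dict: "clock": time; "q": joint angles; "qd": joint speeds; "joint_efforts": joint torques, N m; "ee_pos": TCP position; "tool_rot": TCP orientation; "contact_force": force on the tool from outside, world axes, zero at the start; "moment": the same for the moment, N m; "width": finger opening in m; "grasp_force": force on a finger pad.
Only numpy, scipy, OpenCV 4.12 (cv2) and the standard library are available. Lean on these libraries where they do the work, as an engineer would, in place of code of your own. Each camera call takes 0.05 s, during which the arm holds its last target. There are 200 camera calls.

## Working session

There is one attempt and no reset: what is moved stays moved. The work goes in short steps, Python scripts to look and compute and a shell command to move; the robot and the scene stay as the last step left them, time stands still between calls to the robot, and variables do not carry over. Pictures are saved under pics/ and viewed, at most 14 in all, crops included, and the job is handed in when it is done.

```bash
ls; mkdir -p pics
python3 - <<'E'
from plant import monitor, grab_frame, r
import cv2
for n in("scene","top"):
    f=grab_frame(n); cv2.imwrite(f"pics/{n}0.png",f["color"][:,:,::-1])
    print(n,f["camera_matrix"],f["origin"],f["rotation"],[k for k in f])
s=monitor.sense();print(s["ee_pos"],s["tool_rot"],s["width"],s["clock"])
E
```

```text
pics
scene [[558.34845328   0.         316.1188908 ]
 [  0.         558.34845328 238.28783025]
 [  0.           0.           1.        ]] [1.29195032 0.0539103  0.84503459] [[-0.10721893 -0.71741309  0.6883477 ]
 [ 0.99401255 -0.09200796  0.05893713]
 [ 0.0210512   0.69054543  0.72298261]] ['color', 'camera_matrix', 'origin', 'rotation']
top [[499.31051255   0.         321.4382552 ]
 [  0.         499.31051255 233.69260093]
 [  0.           0.           1.        ]] [ 0.44005276 -0.01043373  0.90916207] [[-0.02147441  0.99557069 -0.09153059]
 [-0.99936199 -0.02398889 -0.02646025]
 [-0.02853877  0.09090398  0.99545065]] ['color', 'camera_matrix', 'origin', 'rotation']
[ 0.1883521  -0.46248811  0.20300024] [[ 9.26127423e-01  3.77210085e-01 -7.39680574e-04]
 [ 3.77210810e-01 -9.26125745e-01  1.76339256e-03]
 [-1.98677640e-05 -1.91214172e-03 -9.99998172e-01]] 0.08516166338196612 0.1
```

View pics/top0.png

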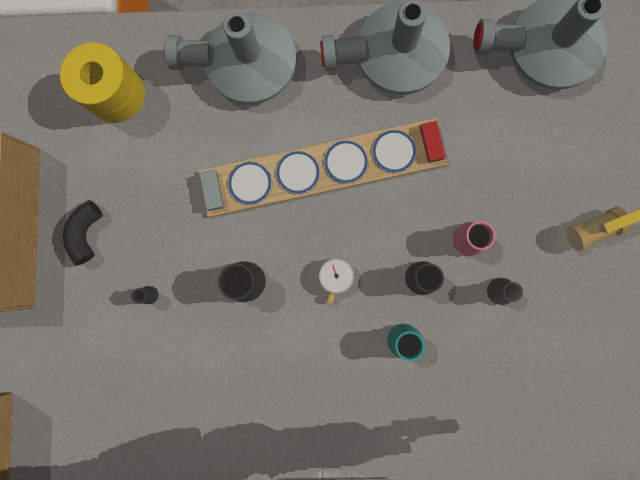

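View pics/scene0.png

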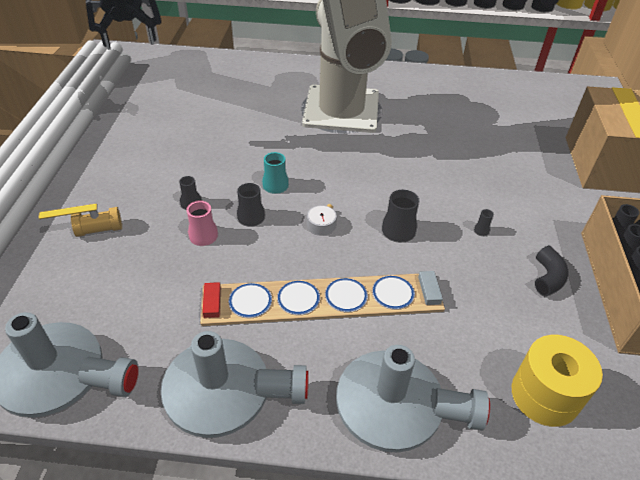

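Candidates in the top view for the reducers: black (146,295) = a, (507,291) = b, (425,278) = c, (241,282) = d. Look-alikes are pink (475,237), turquoise (407,343) and the black elbow (82,232). The gauge is at (336,276). Pads run from the red end at (394,151), (346,161), (298,172) to the grey end at (250,183). I choose the black ones by size and will check them in a close crop.

Run:
```python
import cv2,numpy as np
T=cv2.imread("pics/top0.png");S=cv2.imread("pics/scene0.png")
row=lambda I,P:np.hstack([cv2.resize(I[y-32:y+32,x-25:x+25],(200,256),interpolation=cv2.INTER_NEAREST) for x,y in P])
m=np.vstack([row(T,[(146,295),(507,291),(425,278),(241,282)]),row(S,[(484,222),(188,192),(250,204),(400,215)])])
m=(255*np.clip(m/110.,0,1)**.6).astype(np.uint8)
cv2.imwrite("pics/crop.png",m)
```

```text
(no output)
```

View pics/crop.png

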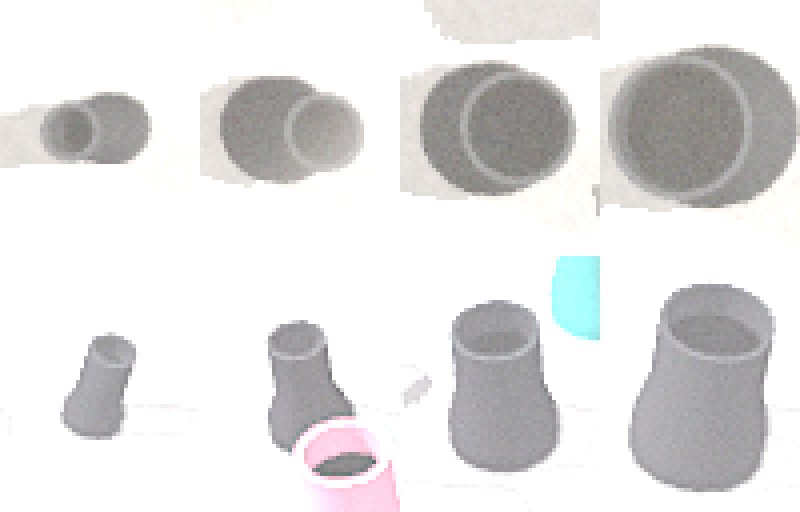

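The crop shows four black reducers with lighter rims, sizes a < b < c < d, all wide end down. The pink one hides the base of b in the scene view. Next I triangulate the rims, pads and red block.

```bash
cat > h.py <<'E'
import cv2,numpy as np
def ray(f,p):
    K=f["camera_matrix"];d=np.linalg.inv(K)@[p[0],p[1],1];d=np.array([d[0],-d[1],-d[2]])
    d=np.array(f["rotation"])@d;return np.array(f["origin"]),d/np.linalg.norm(d)
def tri(rs):
    A=[np.eye(3)-np.outer(d,d) for o,d in rs]
    X=np.linalg.solve(sum(A),sum(a@o for a,(o,d) in zip(A,rs)))
    return X,max(np.linalg.norm(a@(X-o)) for a,(o,d) in zip(A,rs))
def ring(I,c,s):   # light rim near centre c with semi-axes s, refined by fitEllipse
    g=cv2.cvtColor(I,cv2.COLOR_RGB2GRAY); x0,y0=int(c[0])-32,int(c[1])-32
    u=cv2.resize(np.minimum(g[y0:y0+64,x0:x0+64],60),None,fx=4,fy=4,interpolation=cv2.INTER_CUBIC)
    t=cv2.morphologyEx(u,cv2.MORPH_TOPHAT,np.ones((17,17)))
    Y,X=np.nonzero(t>6);px,py=(X+.5)/4-.5+x0,(Y+.5)/4-.5+y0
    q=np.hypot((px-c[0])/s[0],(py-c[1])/s[1]);k=(q>.72)&(q<1.12)
    e=cv2.fitEllipse(np.c_[px,py][k].astype(np.float32));return e[0],np.array(e[1])/2,int(k.sum())
def blobs(M,lo,hi):
    n,_,st,ce=cv2.connectedComponentsWithStats(M.astype(np.uint8))
    return [ce[i] for i in range(1,n) if lo<st[i,4]<hi]
E
python3 - <<'E'
from plant import grab_frame
from h import *
T,S=grab_frame("top"),grab_frame("scene")
seed=dict(a=((138.3,295.5),(7,7),(487,214),(6,4.5)),b=((513,291.7),(9.7,9.8),(187.2,180.7),(7.3,4.7)),
 c=((429.5,278),(14,14),(249,190.4),(11,7.5)),d=((236.4,281.4),(17,17.6),(404.2,199.4),(13.8,9.5)))
for n,(p,s,p2,s2) in seed.items():
    e=ring(T["color"],p,s);g=ring(S["color"],p2,s2)
    print(n,np.round(e[0],1),np.round(e[1],1),e[2],np.round(g[0],1),np.round(g[1],1),g[2],
      "fit",*[np.round(v*1000,1) for v in tri([ray(T,e[0]),ray(S,g[0])])],"seed",*[np.round(v*1000,1) for v in tri([ray(T,p),ray(S,p2)])])
def sel(f,box):
    C=f["color"].astype(int);W=np.zeros(C.shape[:2],bool);W[box[1]:box[3],box[0]:box[2]]=1
    w=blobs((C.min(2)>165)&W,300,3000);rd=blobs((C[...,0]>110)&(C[...,1]<60)&W,100,2000)
    return sorted(w,key=lambda q:q[0]),rd
tw,tr=sel(T,(190,110,460,220));sw,sr=sel(S,(195,265,450,330));print(len(tw),len(sw),len(tr),len(sr))
P=[tri([ray(T,a),ray(S,b)]) for a,b in zip(tw,sw[::-1])]
for X,e in P: print("pad",np.round(X*1000,1),round(e*1000,1))
print("red",np.round(tri([ray(T,tr[0]),ray(S,sr[0])])[0]*1000,1))
P=np.array([x for x,_ in P]);d=P[-1]-P[0];print(np.linalg.norm(d)/3,np.degrees(np.arctan2(d[1],d[0])))
E
```

```text
a [140.9 295.5] [4.3 5.5] 458 [492.5 206.6] [ 6.5 13.9] 106 fit [419.6 330.4  67.1] 9.9 seed [419.4 332.8  48.5] 1.0
b [508.6 290.1] [5.2 7. ] 597 [186.4 180.5] [4.7 6.8] 379 fit [ 416.1 -299.5   65.2] 2.2 seed [ 413.  -303.1   63. ] 2.0
c [428.3 277.5] [13.  13.5] 1696 [248.2 192.9] [4.5 9.3] 669 fit [ 439.7 -164.3   67.4] 0.6 seed [ 438.7 -163.7   73.8] 1.9
d [237.6 281.4] [15.1 16.8] 1894 [403.3 202.2] [ 6.2 12.4] 613 fit [440.  154.6  79.3] 1.8 seed [440.  155.2  87. ] 1.9
4 7 1 0
pad [609.7 148.1  64.5] 13.7
pad [635.8  98.4  31. ] 44.9
pad [668.   27.3 -25.7] 62.1
pad [665.4 -28.4  69.9] 86.4Traceback (most recent call last):
  File "<stdin>", line 17, in <module>
IndexError: list index out of range
```

Run:
```python
from plant import grab_frame
from h import *
T,S=grab_frame("top"),grab_frame("scene")
def sel(f,box):
    C=f["color"][box[1]:box[3],box[0]:box[2]].astype(int);mn=C.min(2);o=np.array(box[:2])
    n,_,st,ce=cv2.connectedComponentsWithStats((mn>190).astype(np.uint8))
    w=[(c+o,s[4]) for s,c in zip(st[1:],ce[1:]) if s[4]>350]
    n,_,st,ce=cv2.connectedComponentsWithStats(((C[...,0]>2*C[...,1]+10)&(C[...,0]>90)).astype(np.uint8))
    rd=[(c+o,s[4]) for s,c in zip(st[1:],ce[1:]) if s[4]>60]
    return sorted(w,key=lambda q:q[0][0]),rd
tw,tr=sel(T,(190,110,460,220));sw,sr=sel(S,(195,265,450,330))
print([(np.round(c,1),a) for c,a in tw+sw+tr+sr])
P=[tri([ray(T,a[0]),ray(S,b[0])]) for a,b in zip(tw,sw[::-1])]
for X,e in P: print("pad",np.round(X*1000,1),round(e*1000,1))
print("red",np.round(tri([ray(T,tr[0][0]),ray(S,sr[0][0])])[0]*1000,1))
P=np.array([x for x,_ in P]);d=P[-1]-P[0];print(np.linalg.norm(d)/3,np.degrees(np.arctan2(d[1],d[0])))
```

```text
[(array([249.8, 299.5]), np.int32(831)), (array([298.1, 296.8]), np.int32(816)), (array([345.9, 294.2]), np.int32(800)), (array([393. , 291.5]), np.int32(784)), (array([432.9, 140.6]), np.int32(601)), (array([211.2, 299. ]), np.int32(528))]
red [ 685.4 -190.1   20.9]Traceback (most recent call last):
  File "<stdin>", line 16, in <module>
IndexError: index -1 is out of bounds for axis 0 with size 0
```

```bash
python3 - <<'E'
from plant import grab_frame
from h import *
T,S=grab_frame("top"),grab_frame("scene")
def sel(f,box,t):
    n,_,st,ce=cv2.connectedComponentsWithStats((f["color"][box[1]:box[3],box[0]:box[2]].min(2)>t).astype(np.uint8))
    return sorted([c+box[:2] for s,c in zip(st[1:],ce[1:]) if s[4]>350],key=lambda q:q[0])
tw=sel(T,(190,110,460,220),165);sw=sel(S,(195,265,450,330),190)
P=[tri([ray(T,a),ray(S,b)]) for a,b in zip(tw,sw[::-1])]
for X,e in P: print("pad",np.round(X*1000,1),round(e*1000,1))
P=np.array([x for x,_ in P]);d=P[-1]-P[0];print(np.linalg.norm(d)/3,np.degrees(np.arctan2(d[1],d[0])))
E
cat > go.py <<'E'
# python3 go.py x y z yaw(of tool y, deg): shift in cm and turn needed
import sys,numpy as np
from plant import monitor
s=monitor.sense();R=np.array(s["tool_rot"]);p=np.array(s["ee_pos"]);t=np.array([float(v) for v in sys.argv[1:4]])/1000
y=R[:,1];print("shift cm",np.round(R.T@(t-p)*100,2),"turn",round((np.degrees(np.arctan2(y[1],y[0]))-float(sys.argv[4])+180)%360-180,2),"t",s["clock"],"w",round(s["width"],4),"tcp",np.round(p*1000,1))
E
python3 go.py 440 155 150 12.5
```

```text
pad [620.1 144.4  12.8] 1.3
pad [637.3  56.   12.6] 1.3
pad [654.4 -32.3  12.7] 1.3
pad [ 671.6 -120.8   12.4] 1.2
0.09005777968180305 -78.99430195924799
shift cm [ 46.6  -47.74   5.38] turn -80.34 t 0.4 w 0.0852 tcp [ 188.6 -463.   203.7]
```

```bash
python3 go.py 413 -303 160 11
```

```text
shift cm [26.82 -6.35  4.37] turn -78.84 t 0.4 w 0.0852 tcp [ 188.6 -463.   203.7]
```

```bash
python3 -m crank '[[[2.7,-0.6,0.4],-8],[[5.4,-1.3,0.9],-16],[[8.1,-1.9,1.3],-24],[[11,-2.5,1.8],-32],[[14,-3.2,2.2],-40],[[17,-3.8,2.6],-48],[[20,-4.5,3],-57],[[22.5,-5.1,3.5],-66],[[25,-5.8,4],-74],[[26.8,-6.4,4.4],-78.8]]' 7 30; python3 go.py 413 -303 25 11
```

```text
clock: 1.65
ee_pos: [0.4135, -0.3019, 0.1596]
tool_rot: [[-0.194, 0.981, 0.0], [0.981, 0.194, 0.0], [0.0, 0.0, -1.0]]
contact_force: [-0.4, -0.6, -0.4]
width: 0.0702
grasp_force: 0.0
shift cm [-0.1  -0.07 13.46] turn 0.19 t 1.65 w 0.0702 tcp [ 413.5 -301.9  159.6]
```

Run:
```python
from plant import grab_frame
import cv2
f=grab_frame("wrist");print(f["camera_matrix"],f["origin"],f["rotation"])
cv2.imwrite("pics/w1.png",f["color"][:,:,::-1])
```

```text
[[371.64829954   0.         320.20384724]
 [  0.         371.64829954 239.40977132]
 [  0.           0.           1.        ]] [ 0.40007991 -0.23463572  0.32937653] [[ 9.80854009e-01 -1.87730572e-01 -5.17942564e-02]
 [ 1.94743882e-01  9.44865648e-01  2.63256010e-01]
 [-4.82587743e-04 -2.68302328e-01  9.63334640e-01]]
```

View pics/w1.png

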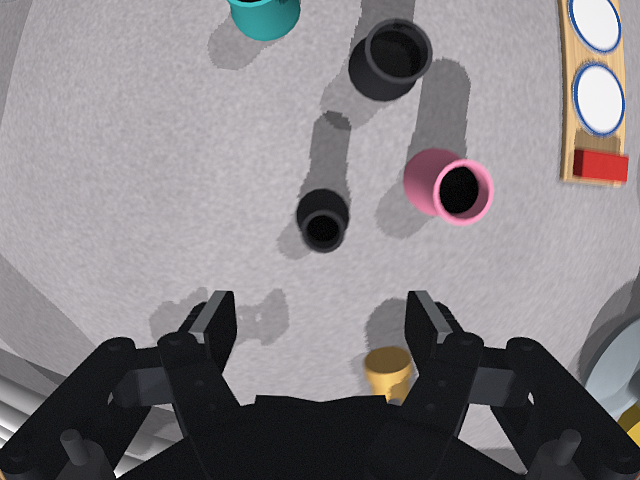

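The wrist view shows b with its rim at (323,231), centred between the fingers, with pink (466,190) and c (397,50) clear of it. I check the rim position from here.

```bash
cat >> h.py <<'E'
def wray(f,p):
    K=f["camera_matrix"];u=np.array([p[0]-K[0,2],p[1]-K[1,2]]);r=np.hypot(*u);th=r/K[0,0]
    d=np.array([u[0]/r*np.sin(th),-u[1]/r*np.sin(th),-np.cos(th)]);return np.array(f["origin"]),np.array(f["rotation"])@d
def onz(rd,z): o,d=rd;return np.round((o+d*(z-o[2])/d[2])*1000,1)
E
python3 - <<'E'
from plant import grab_frame
from h import *
f=grab_frame("wrist");T=grab_frame("top")
for n,p,t,z in(("b",(323,231),(513,291.7),.064),("c",(398,51),(429.5,278),.076)):
    X,e=tri([wray(f,p),ray(T,t)]);print(n,onz(wray(f,p),z),np.round(X*1000,1),round(e*1000,1))
E
```

```text
b [ 416.3 -298.7   64. ] [ 414.1 -287.5  112.1] 0.8
c [ 440.5 -161.3   76. ] [ 439.  -163.8   84.6] 0.1
```

```bash
python3 -m crank '[[[0,0,3],0],[[0,0,6],0],[[0,0,8.5],0],[[0,0,10.5],0],[[0,0,12],0],[[0,0,13],0],[[0,0,13.4],0],[[0,0,13.4],0],[[0,0,13.4],0],[[0,0,13.4],0]]' 7 30 | egrep 'clock|pos|force|width'
python3 -m crank '[[[0,0,0],0],[[0,0,0],0],[[0,0,0],0],[[0,0,0],0],[[0,0,0],0],[[0,0,0],0],[[0,0,0],0],[[0,0,0],0],[[0,0,0],0],[[0,0,0],0]]' 2.5 40| egrep 'clock|pos|force|width'; python3 go.py 654.4 -32.3 160 11
```

```text
clock: 3.05
ee_pos: [0.4131, -0.3029, 0.0263]
contact_force: [0.8, 0.2, 0.0]
width: 0.0701
grasp_force: 0.0
clock: 4.3
ee_pos: [0.4132, -0.3029, 0.0262]
contact_force: [0.5, 0.9, 5.7]
width: 0.0316
grasp_force: 39.6
shift cm [ 21.97  28.84 -13.37] turn -0.03 t 4.3 w 0.0316 tcp [ 413.2 -302.9   26.2]
```

```bash
python3 -m crank '[[[0,0,-3],0],[[0,0,-7],0],[[0,0,-11],0],[[2,3,-13.4],0],[[6,8,-13.4],0],[[10,13,-13.4],0],[[14,18.4,-13.4],0],[[18,23.6,-13.4],0],[[21,27.6,-13.4],0],[[22,28.8,-13.4],0]]' | egrep 'clock|pos|force|width'
python3 go.py 654.4 -32.3 41 11
```

```text
clock: 5.55
ee_pos: [0.6542, -0.0285, 0.1568]
contact_force: [-0.7, -1.7, -3.4]
width: 0.0311
grasp_force: 40.7
shift cm [-3.900e-01 -1.000e-02  1.158e+01] turn 0.21 t 5.55 w 0.0311 tcp [654.2 -28.5 156.8]
```

```bash
python3 -m crank '[[[0,0,2],0],[[0,0,5],0],[[0,0,8],0],[[0,0,10],0],[[0,0,11.2],0],[[0,0,11.7],0],[[0,0,12],0],[[0,0,12.1],0],[[0,0,12.1],0],[[0,0,12.1],0]]' | egrep 'clock|pos|force|width'
python3 go.py 654.4 -32.3 39 11
```

```text
clock: 6.8
ee_pos: [0.654, -0.0319, 0.0394]
contact_force: [-0.2, -0.4, -2.1]
width: 0.0315
grasp_force: 40.8
shift cm [-0.04  0.03  0.04] turn -0.03 t 6.8 w 0.0315 tcp [654.  -31.9  39.4]
```

Release, then rise and go towards c.

```bash
python3 -m crank '[[[0,0,0],0],[[0,0,0],0],[[0,0,0],0],[[0,0,0],0],[[0,0,0],0],[[0,0,-2],0],[[0,0,-5],0],[[0,0,-8],0],[[0,0,-11],0],[[0,0,-12],0]]' 6.5 40 | egrep 'clock|pos|force|width'
python3 go.py 439 -163 160 11
python3 - <<'E'
from plant import grab_frame
import cv2
f=grab_frame("wrist")
cv2.imwrite("pics/w2.png",f["color"][:,:,::-1])
E
```

```text
clock: 8.05
ee_pos: [0.6549, -0.032, 0.1612]
contact_force: [0.0, -0.5, -0.1]
width: 0.0649
grasp_force: 0.0
shift cm [ -8.75 -23.68   0.04] turn -0.04 t 8.05 w 0.0649 tcp [654.9 -32.  161.2]
```

View pics/w2.png

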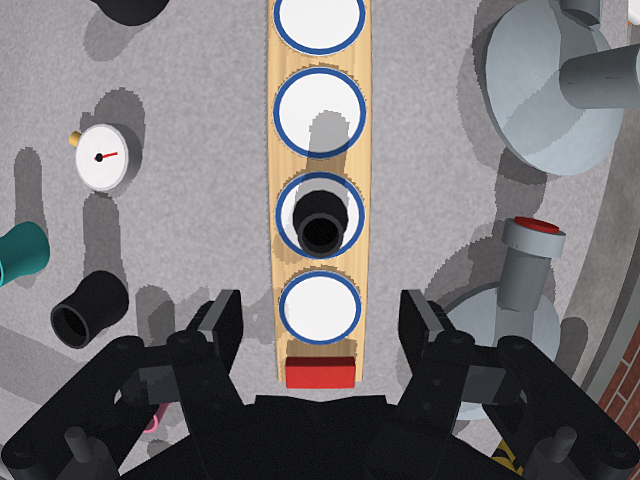

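b stands upright, centred on the second pad from the red block (320,215), with its rim at (320,232). Next is c.

```bash
python3 -m crank '[[[-1,-3,0],0],[[-2.5,-7,0],0],[[-4.3,-11.7,0],0],[[-6,-16.4,0],0],[[-7.8,-21,0],0],[[-8.5,-23,0],0],[[-8.8,-23.7,0],0],[[-8.8,-23.7,0],0],[[-8.8,-23.7,0],0],[[-8.8,-23.7,0],0]]' 8.2 40 | egrep 'clock|pos|force|width'
python3 go.py 439 -163 32 11; python3 -m crank '[[[0,0,2],0],[[0,0,5],0],[[0,0,8],0],[[0,0,10],0],[[0,0,11.5],0],[[0,0,12.5],0],[[0,0,12.8],0],[[0,0,12.8],0],[[0,0,12.8],0],[[0,0,12.8],0]]' 8.2 40 | egrep 'clock|pos|force|width'
python3 go.py 439 -163 32 11
```

```text
clock: 9.35
ee_pos: [0.4385, -0.1629, 0.1586]
contact_force: [0.3, 0.3, 0.6]
width: 0.0817
grasp_force: 0.0
shift cm [-0.02  0.05 12.66] turn 0.04 t 9.35 w 0.0817 tcp [ 438.5 -162.9  158.6]
clock: 10.6
ee_pos: [0.4381, -0.1636, 0.0313]
contact_force: [0.8, 0.1, -0.1]
width: 0.0818
grasp_force: 0.0
shift cm [ 0.04  0.1  -0.07] turn -0.04 t 10.6 w 0.0818 tcp [ 438.1 -163.6   31.3]
```

```bash
python3 -m crank '[[[0,0,0],0],[[0,0,0],0],[[0,0,0],0],[[0,0,0],0],[[0,0,0],0],[[0,0,0],0],[[0,0,0],0],[[0,0,0],0],[[0,0,0],0],[[0,0,0],0]]' 4 45| egrep 'clock|pos|force|width'; python3 go.py 637.3 56 160 11
```

```text
clock: 11.85
ee_pos: [0.4389, -0.1636, 0.0316]
contact_force: [2.1, 1.3, 5.0]
width: 0.0466
grasp_force: 45.5
shift cm [ 17.77  23.69 -12.8 ] turn -0.02 t 11.85 w 0.0466 tcp [ 438.9 -163.6   31.6]
```

```bash
python3 -m crank '[[[0,0,-3],0],[[0,0,-7],0],[[0,0,-11],0],[[1.5,2,-12.8],0],[[4.5,6,-12.8],0],[[8,10.7,-12.8],0],[[11.5,15.4,-12.8],0],[[15,20,-12.8],0],[[17,22.7,-12.8],0],[[17.8,23.7,-12.8],0]]' | egrep 'clock|pos|force|width'
python3 -m crank '[[[0,0,0],0],[[0,0,3],0],[[0,0,6],0],[[0,0,9],0],[[0,0,10.5],0],[[0,0,11.1],0],[[0,0,11.4],0],[[0,0,11.5],0],[[0,0,11.5],0],[[0,0,11.5],0]]' | egrep 'clock|pos|force|width'
python3 go.py 637.3 56 44.6 11
```

```text
clock: 13.1
ee_pos: [0.6358, 0.0579, 0.1558]
contact_force: [0.0, -0.3, -4.6]
width: 0.0466
grasp_force: 48.4
clock: 14.35
ee_pos: [0.6372, 0.0565, 0.0448]
contact_force: [0.6, -0.4, -2.1]
width: 0.0463
grasp_force: 48.7
shift cm [-0.05 -0.    0.02] turn -0.03 t 14.35 w 0.0463 tcp [637.2  56.5  44.8]
```

```bash
python3 -m crank '[[[0,0,0],0],[[0,0,0],0],[[0,0,0],0],[[0,0,0],0],[[0,0,0],0],[[0,0,-2],0],[[0,0,-5],0],[[0,0,-8],0],[[0,0,-11],0],[[0,0,-12],0]]' 8.5 40 | egrep 'clock|pos|force|width'
python3 go.py 440 155 160 11
```

```text
clock: 15.6
ee_pos: [0.6377, 0.0565, 0.1662]
contact_force: [0.1, -0.6, 0.0]
width: 0.0853
grasp_force: 0.0
shift cm [ 13.43 -17.54   0.54] turn -0.04 t 15.6 w 0.0853 tcp [637.7  56.5 166.2]
```

```bash
python3 -m crank '[[[1.5,-2,0],0],[[4,-5.2,0],0],[[7,-9,0],0],[[10,-13,0],0],[[12.4,-16.2,0.3],0],[[13.2,-17.3,0.5],0],[[13.4,-17.5,0.5],0],[[13.4,-17.5,0.5],0],[[13.4,-17.5,0.5],0],[[13.4,-17.5,0.5],0]]' | egrep 'clock|pos|force|width'
python3 - <<'E'
from plant import grab_frame
import cv2
f=grab_frame("wrist")
cv2.imwrite("pics/w3.png",f["color"][:,:,::-1])
E
python3 go.py 440 155 41 11
```

```text
clock: 16.85
ee_pos: [0.4399, 0.1543, 0.1586]
contact_force: [-0.0, 0.8, 0.4]
width: 0.0849
grasp_force: 0.0
shift cm [ 0.05  0.04 11.77] turn -0.09 t 16.9 w 0.0851 tcp [439.7 154.4 158.7]
```

View pics/w3.png

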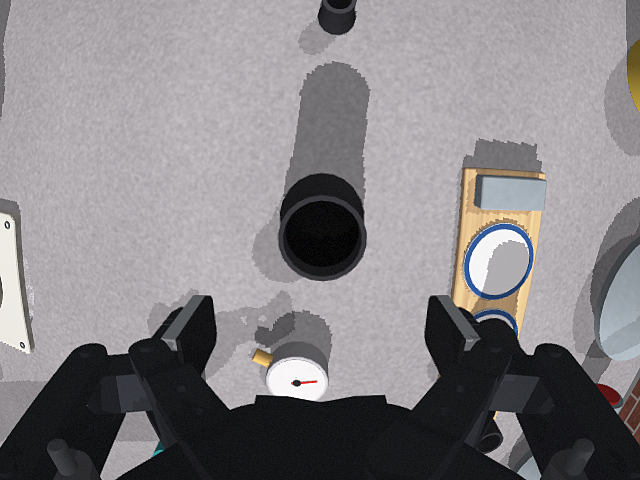

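d's rim (323,238) is centred between the fingers, and the gauge is clear of them. I descend and grip.

```bash
python3 -m crank '[[[0,0,2],0],[[0,0,4.5],0],[[0,0,7],0],[[0,0,9],0],[[0,0,10.5],0],[[0,0,11.3],0],[[0,0,11.7],0],[[0,0,11.8],0],[[0,0,11.8],0],[[0,0,11.8],0]]' | egrep 'clock|pos|force|width'
python3 -m crank '[[[0,0,0],0],[[0,0,0],0],[[0,0,0],0],[[0,0,0],0],[[0,0,0],0],[[0,0,0],0],[[0,0,0],0],[[0,0,0],0],[[0,0,0],0],[[0,0,0],0]]' 5 50| egrep 'clock|pos|force|width'; python3 go.py 620.1 144.4 160 11
```

```text
clock: 18.15
ee_pos: [0.4395, 0.1548, 0.0413]
contact_force: [0.4, -0.3, -0.2]
width: 0.0848
grasp_force: 0.0
clock: 19.4
ee_pos: [0.4404, 0.155, 0.0418]
contact_force: [2.0, -0.3, 5.8]
width: 0.0578
grasp_force: 52.6
shift cm [ -4.46  17.47 -11.78] turn -0.04 t 19.4 w 0.0578 tcp [440.4 155.   41.8]
```

```bash
python3 -m crank '[[[0,0,-2],0],[[0,0,-5],0],[[0,0,-8],0],[[0,0,-10.8],0],[[-0.6,2.5,-11.8],0],[[-1.7,6.5,-11.8],0],[[-2.8,11,-11.8],0],[[-3.8,15,-11.8],0],[[-4.3,17,-11.8],0],[[-4.5,17.5,-11.8],0]]' | egrep 'clock|pos|force|width'
python3 -m crank '[[[0,0,0],0],[[0,0,2],0],[[0,0,5],0],[[0,0,7.5],0],[[0,0,9],0],[[0,0,9.9],0],[[0,0,10.3],0],[[0,0,10.5],0],[[0,0,10.5],0],[[0,0,10.5],0]]' | egrep 'clock|pos|force|width'
python3 go.py 620.1 144.4 54.8 11
```

```text
clock: 20.65
ee_pos: [0.6188, 0.1431, 0.1552]
contact_force: [-0.7, 0.3, -7.3]
width: 0.0583
grasp_force: 57.7
clock: 21.9
ee_pos: [0.62, 0.1439, 0.0549]
contact_force: [-1.0, -0.2, -2.3]
width: 0.0583
grasp_force: 58.1
shift cm [0.05 0.01 0.01] turn -0.04 t 21.9 w 0.0583 tcp [620.  143.9  54.9]
```

```bash
python3 -m crank '[[[0,0,0],0],[[0,0,0],0],[[0,0,0],0],[[0,0,0],0],[[0,0,0],0],[[0,0,-2],0],[[0,0,-5],0],[[0,0,-8],0],[[0,0,-10],0],[[0,0,-10.5],0]]' 8.5 40 | egrep 'clock|pos|force|width'
python3 go.py 419.5 333 160 11
```

```text
clock: 23.15
ee_pos: [0.6206, 0.144, 0.1606]
contact_force: [0.5, -0.4, -0.0]
width: 0.0851
grasp_force: 0.0
shift cm [ 2.237e+01 -1.615e+01  1.000e-02] turn -0.04 t 23.15 w 0.0851 tcp [620.6 144.  160.6]
```

```bash
python3 -m crank '[[[2,-1.4,0],0],[[5.5,-4,0],0],[[9.5,-6.9,0],0],[[13.5,-9.7,0],0],[[17.5,-12.6,0],0],[[20.5,-14.8,0],0],[[22,-15.9,0],0],[[22.4,-16.2,0],0],[[22.4,-16.2,0],0],[[22.4,-16.2,0],0]]' 6 40 | egrep 'clock|pos|force|width'
python3 - <<'E'
from plant import grab_frame
import cv2
f=grab_frame("wrist")
cv2.imwrite("pics/w4.png",f["color"][:,:,::-1])
E
python3 go.py 419.5 333 17 11
```

```text
clock: 24.4
ee_pos: [0.4188, 0.3321, 0.1587]
contact_force: [0.3, 1.0, -0.7]
width: 0.0596
grasp_force: 0.0
shift cm [ 0.08  0.08 14.17] turn -0.14 t 24.45 w 0.0603 tcp [418.8 332.1 158.7]
```

View pics/w4.png

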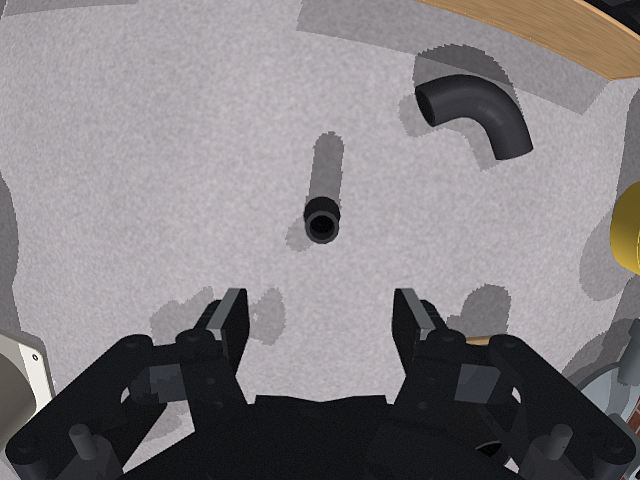

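a is at (322,226), centred between the fingers; the elbow at (470,110) is clear.

```bash
python3 - <<'E'
from plant import grab_frame
from h import *
print(onz(wray(grab_frame("wrist"),(322,226)),.051))
E
python3 -m crank '[[[0,0,2],0],[[0,0,5],0],[[0,0,8],0],[[0,0,11],0],[[0,0,12.8],0],[[0,0,13.7],0],[[0,0,14.1],0],[[0,0,14.1],0],[[0,0,14.1],0],[[0,0,14.1],0]]' | egrep 'clock|pos|force|width'
python3 -m crank '[[[0,0,0],0],[[0,0,0],0],[[0,0,0],0],[[0,0,0],0],[[0,0,0],0],[[0,0,0],0],[[0,0,0],0],[[0,0,0],0],[[0,0,0],0],[[0,0,0],0]]' 2 35| egrep 'clock|pos|force|width'; python3 go.py 671.6 -120.8 165 11
```

```text
[419.6 334.3  51. ]
clock: 25.75
ee_pos: [0.4183, 0.3332, 0.0185]
contact_force: [0.6, 0.2, 0.8]
width: 0.0602
grasp_force: 0.0
clock: 27.0
ee_pos: [0.4183, 0.3332, 0.0181]
contact_force: [1.0, -0.2, 4.7]
width: 0.0245
grasp_force: 34.4
shift cm [-49.38  16.25 -14.69] turn -0.04 t 27.0 w 0.0245 tcp [418.3 333.2  18.1]
```

```bash
python3 -m crank '[[[0,0,-3],0],[[0,0,-8],0],[[0,0,-12],0],[[-2,0.7,-14.7],0],[[-6,2,-14.7],0],[[-10.5,3.5,-14.7],0],[[-15,5,-14.7],0],[[-20,6.6,-14.7],0],[[-25,8.2,-14.7],0],[[-29,9.5,-14.7],0]]' | egrep 'clock|pos|force|width'
python3 -m crank '[[[-5,1.6,0],0],[[-10,3.3,0],0],[[-15,5,0],0],[[-18.5,6.1,0],0],[[-20,6.6,0],0],[[-20.4,6.75,0],0],[[-20.4,6.75,0],0],[[-20.4,6.75,0],0],[[-20.4,6.75,0],0],[[-20.4,6.75,0],0]]' | egrep 'clock|pos|force|width'
python3 go.py 671.6 -120.8 31.2 11
```

```text
clock: 28.25
ee_pos: [0.5659, 0.0642, 0.1632]
contact_force: [0.0, 1.3, -2.0]
width: 0.0242
grasp_force: 34.7
clock: 29.5
ee_pos: [0.6714, -0.1206, 0.1652]
contact_force: [0.2, 0.5, -1.5]
width: 0.0243
grasp_force: 34.7
shift cm [-2.00e-02  1.00e-02  1.34e+01] turn 0.01 t 29.5 w 0.0243 tcp [ 671.4 -120.6  165.2]
```

```bash
python3 -m crank '[[[0,0,2],0],[[0,0,5],0],[[0,0,8],0],[[0,0,10.5],0],[[0,0,12],0],[[0,0,12.9],0],[[0,0,13.3],0],[[0,0,13.4],0],[[0,0,13.4],0],[[0,0,13.4],0]]' | egrep 'clock|pos|force|width'
python3 -m crank '[[[0,0,0],0],[[0,0,0],0],[[0,0,0],0],[[0,0,0],0],[[0,0,0],0],[[0,0,-2],0],[[0,0,-5],0],[[0,0,-9],0],[[0,0,-13],0],[[0,0,-14],0]]' 6 35 | egrep 'clock|pos|force|width'
python3 go.py 400 -380 200 11
```

```text
clock: 30.75
ee_pos: [0.6719, -0.1213, 0.0315]
contact_force: [-0.5, 0.6, -2.0]
width: 0.024
grasp_force: 34.7
clock: 32.0
ee_pos: [0.6733, -0.1215, 0.1748]
contact_force: [0.0, 0.7, -0.4]
width: 0.0597
grasp_force: 0.0
shift cm [-20.19 -31.73  -2.67] turn -0.04 t 32.0 w 0.0597 tcp [ 673.3 -121.5  174.8]
```

Next I move clear and check the whole row.

```bash
python3 -m crank '[[[-1.5,-2.5,-2],0],[[-4,-6.3,-2.7],0],[[-7,-11,-2.7],0],[[-10,-15.7,-2.7],0],[[-13,-20.4,-2.7],0],[[-16,-25,-2.7],0],[[-18.5,-29,-2.7],0],[[-20,-31.5,-2.7],0],[[-20,-31.5,-2.7],0],[[-20,-31.5,-2.7],0]]' | egrep 'clock|pos|force|width'
python3 - <<'E'
from plant import grab_frame
import cv2,numpy as np
T,S=grab_frame("top")["color"],grab_frame("scene")["color"]
a=cv2.resize(T[100:310,160:480],(800,525))[:, :, ::-1]
b=cv2.resize(S[170:340,170:470],(800,453))[:, :, ::-1]
cv2.imwrite("pics/e1.png",a);cv2.imwrite("pics/e2.png",b)
E
```

```text
clock: 33.25
ee_pos: [0.4002, -0.3769, 0.1971]
contact_force: [0.2, 0.8, 0.3]
width: 0.0604
grasp_force: 0.0
```

View pics/e1.png

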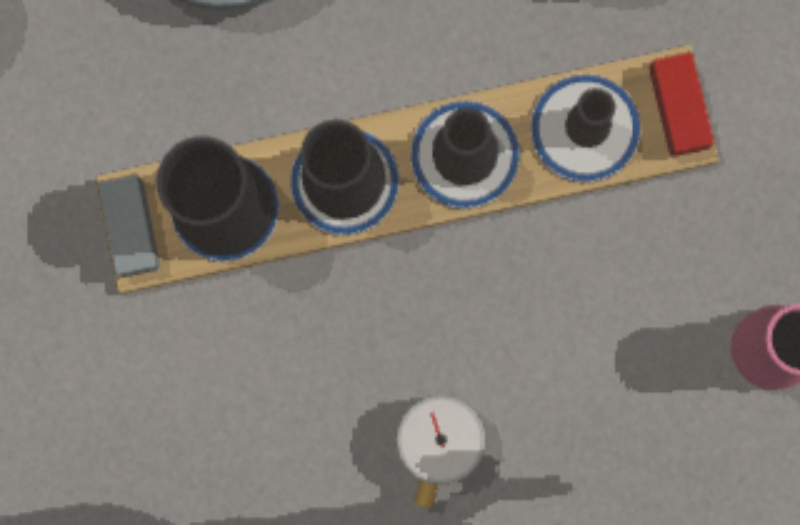

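View pics/e2.png

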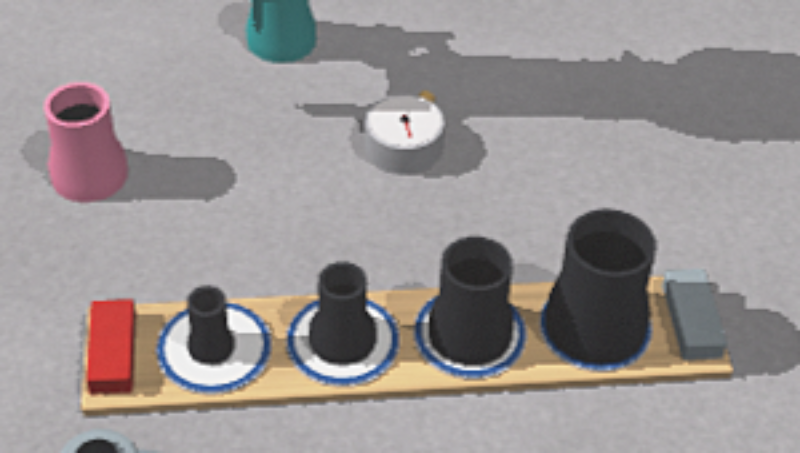

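Both views show a, b, c and d upright and centred on their pads, running from the red end to the grey end: top crop (588,125), (464,155), (344,180), (226,207). The gauge hasn't moved.

```bash
python3 -c "
from plant import r
print(r.close_job())"
```

```text
the job is handed in; nothing more can be done
None
```

The four reducers stand upright, wide end down and centred on their pads, smallest by the red block to largest at the grey end; the gauge was left where it was, everything is released, and the job was handed in at about 33 s, with no verdict shown.

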